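# Sweep plaster chips into the fragment bay

## Task

Tidy the cast-repair bench: with the closed fingertips sweep the three broken plaster chips across the table, in through the open side of the three-sided plywood bay, and leave all three lying on the table well inside it, none sticking far out of its mouth. Only push them, gently, for plaster is brittle: never pick one up, pinch it, press hard on it or jam it against a wall. Leave the glass jar, the loose cap, the brush and the small bust where they stand.

Things in the scene. Friction and masses are not known exactly. Their poses are not given: they have to be found in the camera images.
- chip_a: broken chip of white plaster, five-sided and a little longer than wide (about 49 by 40 mm), 18 to 24 mm high, 18 to 27 mm from its middle to its edge all round (flat foot, sides lean in a little), 40 g give or take a third, slides on the table and hardly rolls or tips; origin at the middle of its foot, at table height
- chip_b: broken chip of white plaster, blocky with one pointed side (about 42 by 42 mm), 18 to 26 mm high, 17 to 28 mm from its middle to its edge all round (flat foot, sides lean in a little), 40 g give or take a third, slides on the table and hardly rolls or tips; origin at the middle of its foot, at table height
- chip_c: broken chip of white plaster, six-sided and roundish (about 47 by 41 mm), 16 to 22 mm high, 18 to 25 mm from its middle to its edge all round (flat foot, sides lean in a little), 40 g give or take a third, slides on the table and hardly rolls or tips; origin at the middle of its foot, at table height
- bay: three-sided bay of plywood strips fixed on the table, without floor, so chips slide straight in. Inside 220 mm along its x and 140 mm along its y; strips 12 mm thick and 25 mm high. The origin is the middle of the inside, at table height; the open side (mouth) is at its y = -70 mm, over the full 220 mm and looking along its -y; the back strip is at y = +70 mm, the side strips at x = -110 and +110 mm
- jar: bystander: clear glass jar with white lid, 56 mm across, 105 mm high, standing loose; origin under its centre
- cap: bystander: loose plastic screw cap, 40 mm across, 16 mm high, flat on the table; origin under its centre
- brush: bystander: dusting brush lying loose along its x, handle towards its -x, 180 mm long, 42 mm wide and 20 mm high at the bristle end; origin about its middle, at table height
- bust: bystander: small white plaster bust on a round foot 90 mm across, 104 mm across the shoulders, 198 mm high, 0.9 kg, standing loose; origin under its centre
Mind the look-alikes: they are no part of the job. What is shaped like the chip_b but green or pink is not meant.

How it is judged (in metres and radians):
At the end, for the whole second after the job is handed in: The middle of each of the three chips is inside the bay, at least 15 mm past the mouth line and between the strips, each lying on the table (foot less than 12 mm up) and at rest; jar, cap, brush and bust are within 15 mm of where they stood (y of chip_a in the frame of bay between -0.055 and 0.07 m and x of chip_a in the frame of bay between -0.11 and 0.11 m and height (world z) of each of chip_a, chip_b, chip_c below 0.012 m and linear speed of each of chip_a, chip_b, chip_c below 0.01 m/s and y of chip_b in the frame of bay between -0.055 and 0.07 m and x of chip_b in the frame of bay between -0.11 and 0.11 m and y of chip_c in the frame of bay between -0.055 and 0.07 m and x of chip_c in the frame of bay between -0.11 and 0.11 m and distance of each of jar, cap, brush, bust from where it was at the start of the episode below 0.015 m); the robot touches nothing.
It fails at once if a chip is picked up, or pushed up on top of something (the middle of its foot more than 20 mm above the table) (height (world z) of any of chip_a, chip_b, chip_c above 0.02 m).
It fails at once if a chip is pinched, pressed or jammed by the hand with more than 30 N (contact force between any of the arm, the fingers and chip_a above 30 N or contact force between any of the arm, the fingers and chip_b above 30 N or contact force between any of the arm, the fingers and chip_c above 30 N).
It fails at once if the jar, cap, brush or bust is moved by more than 15 mm or tipped (distance of any of jar, cap, brush, bust from where it was at the start of the episode above 0.015 m or angle between any of jar, cap, bust's own z axis and vertical above 0.3 rad).
It also fails if it takes over 72 s, if anything falls off the work surface, if the arm or the gripper's body presses on something with over 40 N, if the wrist force passes 120 N, or if a joint passes its speed limit or range.

## Robot

A 6-joint arm with a two-finger parallel gripper is mounted at the origin on the work surface. World frame = base frame: x ahead of the robot, y to its left, z up, the work surface at z = 0. Lengths are in mm, angles in rad, forces in N, time in s.
With the tool pointing down it reaches from about 350 to 925 mm from the base axis. Payload 6.4 kg.
Tool frame: the origin (TCP) lies midway between the tips of the shut fingers; the grasp point (between the pads) lies arm.grip_point_offset behind it (arm.grip_point_offset is the distance from the TCP to the grasp point, in mm); z points along the fingers, x is the direction in which the jaws open and shut, and the axes are right-handed (so a half turn about z gives the same grasp; the last joint's range is limited). The gripper opens to 94 mm and grips with 3 to 60 N. Pads are 16 mm wide; open, the fingers measure 119 mm over their backs; the gripper's body (75 mm by 177 mm) begins 78 mm behind the grasp point.
Start: joints at [-1.471, 0.245, 1.558, -0, 1.339, -0.174], TCP at [175.759, -625.797, 205.455] pointing down, gripper open.
Joint ranges: [-3.13, 3.13], [-1.02, 2.26], [0.13, 2.54], [-0.95, 4.09], [0.21, 2.88], [-2.74, 2.74]. Speed limits (rad/s): [2.57, 2.57, 3.14, 3.14, 3.14, 3.14].

## Interface

Orientations are given as a rotation vector (axis times angle).
In Python, from workcell import sensors, eyes, arm gives the robot as it stands.
- The arm moves only by the tool servo_tool, never from a script. Its argument "steps" is a list of rows, each a list of 4 numbers: the shift along the world's x, y, z in mm, then the turn about the world's z in rad. In form: [[tx, ty, tz, spin], ...]. A call has 1 to 10 rows; each row shifts and turns the commanded pose from where the row before left it; what a row does not reach is not made up. A row lasts 1/8 s, in which the tool goes at most 62.5 mm and 10.7 degrees, less where a joint would pass 70% of its speed; a pose out of reach is approached as far as the arm can. A call is refused whole if a number of a shift passes 62.5 or a number of a turn 0.188, either way. A call with a gripper value outside its range is refused whole. "jaw" is the opening, from 0 (shut) to 1 (fully open), set as the call begins (left out, the last holds). The fingers move at their own pace and stop on an object; the grip force is fixed at half the most. Time passes only in rows, so rows that do not move let the fingers close. It gives the time, the measured TCP pose, the force and the opening at its end, in the units of the state.
- sensors.sense(): the state, without advancing time (a new reading comes with each control period).
- eyes.camera(name): name is "scene" or "top" or "wrist"; returns a dict with "image" (420x560x3 uint8, blue, green, red), "K" (3x3 intrinsics, pixels), "k1" (the pictures are not rectified: a ray, as slopes to the right and down, at radius r is drawn at 1 + k1 r^2 times it, then the intrinsics apply), "world_to_cam" (4x4, takes a point from world to camera coordinates); the wrist camera has in their place "T_tool_cam" (4x4, takes a point from camera to tool coordinates, whose origin is the TCP and whose axes are the tool frame's). Camera axes: x right, y down, z forward; pixel columns grow to the right and rows downward; lengths in mm; the calibration is good to about 2 mm. A picture is of the moment at which its call begins: read the wrist's pose just before it. There is no depth.
- arm.job_done(): hands the job in, once; it reports no verdict.
The state is a dict: "t": time; "qpos": joint angles; "dq": joint speeds; "joint_torque": joint torques, N m; "position": TCP position; "tool_rot": TCP orientation; "force": force on the tool from outside, world axes, zero at the start; "torque": the same for the moment, N m; "gripper_width": finger opening in mm.
Only numpy, scipy, OpenCV 4.12 (cv2) and the standard library are available. Lean on these libraries where they do the work, as an engineer would, in place of code of your own. Each camera call takes 0.05 s, during which the arm holds its last target. There are 200 camera calls.

## Working session

There is one attempt and no reset: what is moved stays moved. The work goes in short steps, Python scripts to look and compute and a tool call to move; the robot and the scene stay as the last step left them, time stands still between calls to the robot, and variables do not carry over. Pictures are saved under pics/ and viewed, about 8 in all and at most 12, crops included, and the job is handed in when it is done.

Besides the shell and the picture viewer there is one more tool, called as a command line: name --pt "numbers of a row" for each row, then --argument value for the rest. servo_tool: Moves the arm, as the interface text tells. Its arguments: {"type":"object","properties":{"steps":{"type":"array"},"jaw":{"type":"number"}},"required":["steps"]}

```bash
mkdir -p pics; cat > h.py <<'E'
import numpy as np, cv2
from workcell import sensors, eyes, arm
def snap(n,f):
    c=eyes.camera(n); cv2.imwrite('pics/'+f,c['image']); np.savez('pics/'+f+'.npz',**{k:v for k,v in c.items()}); return c
def px2w(c,uv,z=0):
    K=np.array(c['K']);T=np.array(c['world_to_cam']);k1=float(c['k1'])
    d=cv2.undistortPoints(np.array(uv,float).reshape(-1,1,2),K,np.array([k1,0,0,0,0.])).reshape(-1,2)
    R=T[:3,:3];o=-R.T@T[:3,3]; out=[]
    for i,p in enumerate(d):
        r=R.T@np.array([p[0],p[1],1]); zz=z[i] if np.ndim(z) else z
        out.append(o+r*(zz-o[2])/r[2])
    return np.array(out)
E
python3 - <<'E'
from h import *
c=snap('top','top0.png'); s=snap('scene','sc0.png')
print(sensors.sense()); print(c['world_to_cam'],c['k1'])
im=cv2.resize(c['image'],(800,600),interpolation=cv2.INTER_CUBIC); cv2.imwrite('pics/top0b.png',im)
E
```

```text
{'t': 0.1, 'qpos': array([-1.47111466e+00,  2.45753626e-01,  1.55882462e+00, -7.74285213e-06,
        1.33870105e+00, -1.74100675e-01]), 'dq': array([ 5.62231651e-04,  5.99570491e-04, -3.35585822e-03,  7.59731689e-04,
       -8.78571019e-04,  3.78860082e-05]), 'joint_torque': array([-8.07733286e-04, -4.16912985e+01, -3.15525663e+01,  6.87380531e-02,
        3.09499539e-02, -4.38695804e-05]), 'position': array([ 175.69488379, -625.27035743,  204.48582734]), 'tool_rot': array([-2.50282696e+00,  1.89676697e+00,  1.81036384e-03]), 'force': array([-0.26077941,  0.34804451,  0.31052876]), 'torque': array([ 0.03729404,  0.03256606, -0.02283881]), 'gripper_width': 93.89588144974849}
[[ 1.25072527e-02 -9.99899119e-01  6.73210791e-03  2.31845599e+01]
 [-9.94664169e-01 -1.31307159e-02 -1.02326809e-01  5.82267429e+02]
 [ 1.02404884e-01 -5.41635926e-03 -9.94728055e-01  1.21881244e+03]
 [ 0.00000000e+00  0.00000000e+00  0.00000000e+00  1.00000000e+00]] -0.10625704609706504
```

View pics/top0b.png

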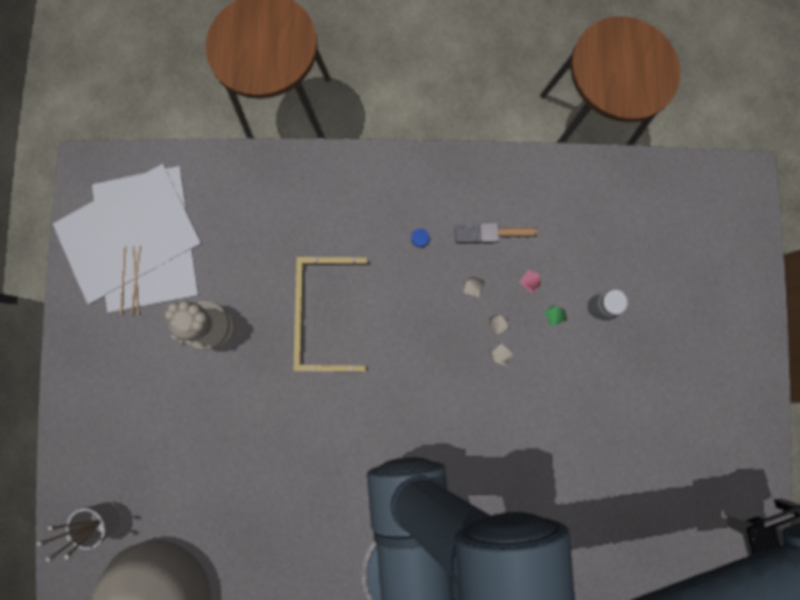

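View pics/sc0.png

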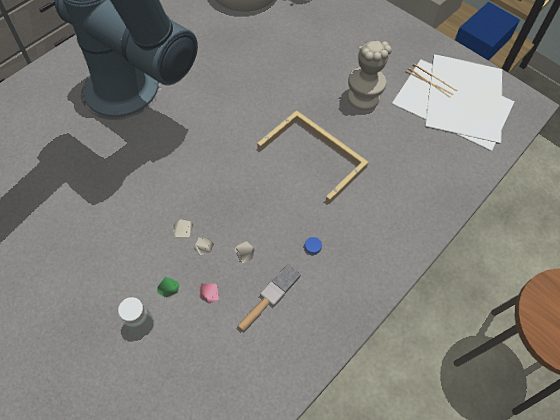

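The top view shows the bay with its mouth to the right (about −y world). The chips are at (473,287), (499,324) and (502,354). The pink one at (531,280) and the green one at (556,315) are decoys. The cap is at (420,238), the brush at (495,233) and the jar at (612,302).

```bash
python3 - <<'E'
from h import *
c=np.load('pics/top0.png.npz')
im=c['image'][150:275,200:450]
cv2.imwrite('pics/crop0.png',cv2.resize(im,(800,400),interpolation=cv2.INTER_CUBIC))
s=1/1.4286
P={'A?':(473,287,10),'B?':(499,324,10),'C?':(502,354,10),'pink':(531,280,10),'green':(556,315,10),'cap':(420,238,16),'jarlid':(615,302,105),'br_l':(455,233,15),'br_r':(537,232,10),'m_top':(368,261,25),'m_bot':(366,368,25),'bk_top':(297,259,25),'bk_bot':(294,369,25),'bustfoot':(210,325,10)}
for k,(u,v,z) in P.items(): print(k,px2w(c,[(u*s,v*s)],z)[0].round())
# segment whitish chips
f=c['image'].astype(int)
hsv=cv2.cvtColor(c['image'],cv2.COLOR_BGR2HSV)
m=((f.min(2)>118)).astype(np.uint8); m[:, :300]=0; m[:170]=0;m[270:]=0;m[:,372:]=0
n,l,st,ce=cv2.connectedComponentsWithStats(m)
for i in range(1,n):
    if st[i,4]>15: print(st[i],ce[i],px2w(c,[ce[i]],18)[0].round(1))
E
```

```text
A? [ 618. -115.   10.]
B? [ 539. -171.   10.]
C? [ 474. -178.   10.]
pink [ 636. -242.   10.]
green [ 560. -296.   10.]
cap [724.   2.  16.]
jarlid [ 580. -394.  105.]
br_l [736. -75.  15.]
br_r [ 743. -257.   10.]
m_top [670. 113.  25.]
m_bot [441. 113.  25.]
bk_top [672. 267.  25.]
bk_bot [436. 266.  25.]
bustfoot [528. 456.  10.]
[324 197  12  11  90] [329.55555556 202.24444444] [ 613. -109.   18.]
[346 221   9  13  85] [349.67058824 226.91764706] [ 537.6 -171.1   18. ]
[345 240  14  16 133] [350.52631579 247.42857143] [ 474.9 -173.6   18. ]
```

View pics/crop0.png

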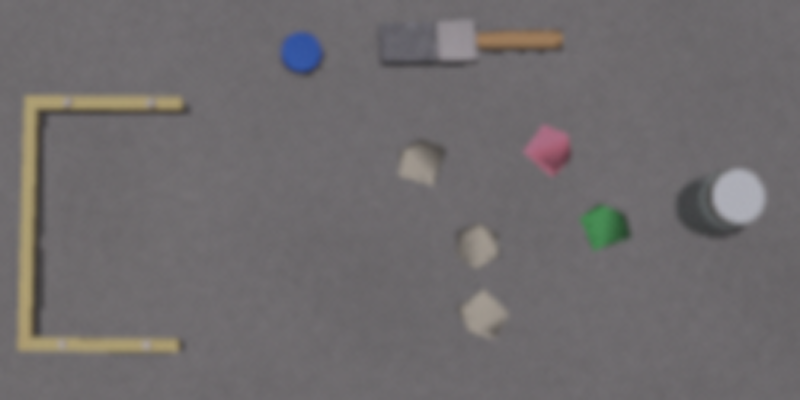

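servo_tool --pt "30 39 0 0.13" --pt "30 39 0 0.13" --pt "30 39 0 0.13" --pt "30 39 0 0.13" --pt "30 39 0 0.13" --pt "30 39 0 0.13" --pt "30 39 0 0.13" --pt "30 39 0 0.13" --pt "30 39 0 0.13" --pt "26 39 0 0.13" --jaw 0

```text
t: 1.35
position: [472.4, -234.2, 205.1]
tool_rot: [-3.141, -0.012, 0.001]
force: [0.8, -0.0, 0.5]
gripper_width: 0.5
```

servo_tool --pt "0 0 -45 0" --pt "0 0 -45 0" --pt "0 0 -40 0" --pt "0 0 -30 0" --pt "0 0 -20 0" --pt "0 0 -8 0" --pt "0 0 0 0" --pt "0 0 0 0"

```text
t: 2.35
position: [472.4, -236.3, 18.5]
tool_rot: [3.14, 0.005, 0.002]
force: [0.1, 0.7, -0.4]
gripper_width: 0.5
```

```bash
python3 - <<'E'
from h import *
from scipy.spatial.transform import Rotation as R
c=snap('top','t1.png'); s=sensors.sense();print(s['t'],s['position'],s['force'],s['gripper_width'],R.from_rotvec(s['tool_rot']).as_matrix()[:,0],arm.grip_point_offset)
cv2.imwrite('pics/t1b.png',cv2.resize(c['image'][150:275,200:450],(800,400),interpolation=cv2.INTER_CUBIC))
E
```

```text
2.4 [ 472.44024924 -236.29946605   18.50109881] [-0.59140146 -0.20247801 -1.46077366] 0.6709028592870004 [0.99999417 0.00305697 0.00152328] 18.8
```

View pics/t1b.png

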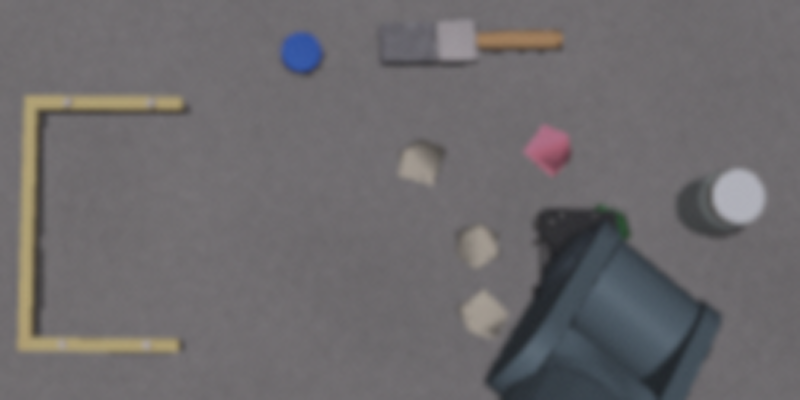

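The gripper is behind the lowest chip with nothing disturbed. I'll lower to about 8 mm and push gently.

servo_tool --pt "-1 0 -10 0" --pt "0 6 0 0" --pt "0 5 0 0" --pt "0 4 0 0" --pt "0 4 0 0" --pt "0 4 0 0" --pt "0 4 0 0" --pt "0 5 0 0" --pt "0 6 0 0" --pt "0.5 8 0 0"

```text
t: 3.65
position: [471.3, -189.4, 7.5]
tool_rot: [3.142, 0.004, 0.0]
force: [-0.5, -0.6, -0.1]
gripper_width: 0.9
```

servo_tool --pt "0.5 10 0 0" --pt "0.5 10 0 0" --pt "0.5 10 0 0" --pt "0.5 10 0 0" --pt "0.5 10 0 0" --pt "0.5 10 0 0" --pt "0.5 10 0 0" --pt "0.5 10 0 0" --pt "0.5 8 0 0" --pt "0 4 0 0"

```text
t: 4.9
position: [475.8, -97.3, 7.5]
tool_rot: [3.142, 0.005, -0.0]
force: [-0.7, -0.7, -1.1]
gripper_width: 0.6
```

```bash
python3 - <<'E'
from h import *
c=snap('scene','s2.png'); t=snap('top','t2.png');s=sensors.sense();print(s['t'],s['position'],s['force'])
a=cv2.resize(c['image'][90:310,130:380],(500,440),interpolation=cv2.INTER_CUBIC)
b=cv2.resize(t['image'][150:275,200:375],(300,214))
o=np.zeros((440,800,3),np.uint8);o[:,:500]=a;o[:214,500:]=b
cv2.imwrite('pics/v2.png',o)
E
```

```text
5.0 [475.6991373  -97.41316872   7.41845427] [ 0.02136383  0.15256967 -0.01421919]
```

View pics/v2.png

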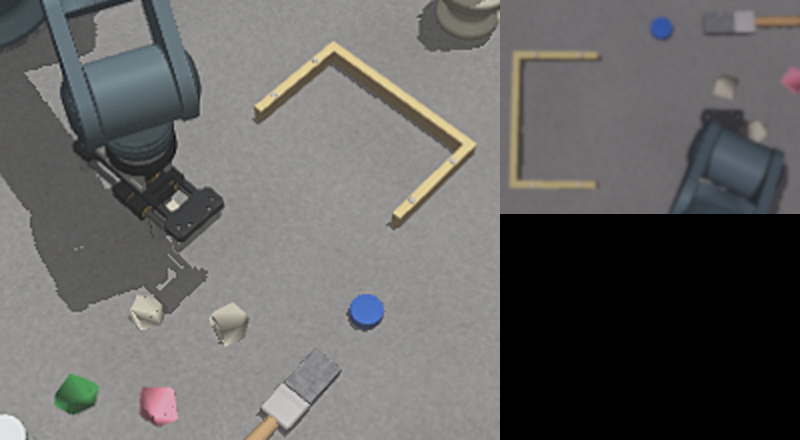

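In the scene crop the chip shows through the gripper at (176,203), still ahead of the fingers. I'll convert that, and cross-check the bay ends with this camera.

```bash
python3 - <<'E'
from h import *
c=np.load('pics/s2.png.npz')
f=lambda u,v:(130+u/2,90+v/2)
for n,p,z in [('chip',(176,203),18),('m_lo',(261,111),25),('m_hi',(397,216),25),('bk_lo',(334,45),25),('bk_hi',(470,147),25),('P2',(146,310),12),('P1',(229,323),12)]: print(n,px2w(c,[f(*p)],z)[0].round())
E
```

```text
chip [464. -51.  18.]
m_lo [446. 117.  25.]
m_hi [673. 118.  25.]
bk_lo [439. 264.  25.]
bk_hi [674. 260.  25.]
P2 [ 541. -173.   12.]
P1 [ 622. -119.   12.]
```

```bash
python3 - <<'E'
from h import *
from scipy.spatial.transform import Rotation as R
s=sensors.sense();c=snap('wrist','w3.png')
print(np.array(c['T_tool_cam']).round(2),c['K'],c['k1'])
E
```

```text
[[   1.     -0.      0.      0.26]
 [   0.      0.96    0.28  -81.46]
 [  -0.     -0.28    0.96 -180.67]
 [   0.      0.      0.      1.  ]] [[347.25150911   0.         284.85394606]
 [  0.         347.25150911 206.15643851]
 [  0.           0.           1.        ]] -0.06313047153964921
```

View pics/w3.png

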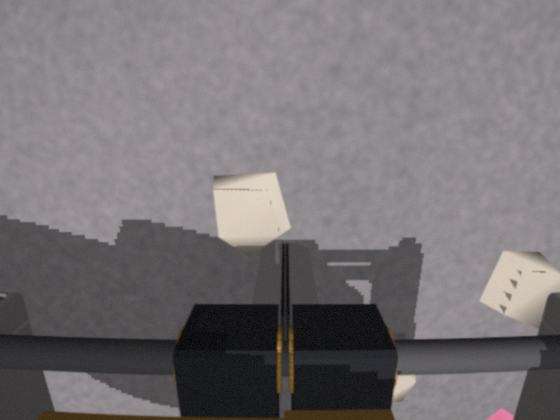

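The wrist view is clear. The chip is at pixel (250,210), about (457,−68) in world, so it has slid to the −x side of the fingertips. The tips are narrow across x, so I'll back off, turn the fingers about 90° to use the wider face, and push diagonally toward +x.

servo_tool --pt "0 -20 0 0" --pt "0 -20 0 0" --pt "-5 3 0 0.183" --pt "-5 3 0 0.183" --pt "-5 3 0 0.183" --pt "-5 3 0 0.183" --pt "-5 3 0 0.183" --pt "-5 3 0 0.183" --pt "-5 3 0 0.183" --pt "0 0 0 0"

```text
t: 6.3
position: [440.5, -117.3, 7.4]
tool_rot: [-2.519, -1.877, 0.0]
force: [0.8, 0.1, -0.3]
gripper_width: 0.3
```

servo_tool --pt "1.5 5 0 0" --pt "1.2 4 0 0" --pt "1.2 4 0 0" --pt "1.2 4 0 0" --pt "1.5 5 0 0" --pt "2 7 0 0" --pt "2.5 8 0 0" --pt "2.5 8 0 0" --pt "1.5 5 0 0" --pt "0 0 0 0"

```text
t: 7.55
position: [455.9, -66.4, 7.4]
tool_rot: [-2.515, -1.882, 0.0]
force: [-0.3, 0.1, 0.3]
gripper_width: 0.6
```

```bash
cat >> h.py <<'E'
from scipy.spatial.transform import Rotation as Ro
def wcam(f):
    s=sensors.sense(); c=dict(snap('wrist',f)); T=np.eye(4);T[:3,:3]=Ro.from_rotvec(s['tool_rot']).as_matrix();T[:3,3]=s['position']
    c['world_to_cam']=np.linalg.inv(T@np.array(c['T_tool_cam'])); return c,s
def chips(c,z=12,amin=400):
    f=c['image'].astype(int); m=((f.min(2)>165)&(f.max(2)-f.min(2)<70)).astype(np.uint8)
    m=cv2.morphologyEx(m,cv2.MORPH_OPEN,np.ones((3,3)))
    n,l,st,ce=cv2.connectedComponentsWithStats(m)
    for i in range(1,n):
        if st[i,4]>amin: print('chip? px',ce[i].round(),st[i],'w',px2w(c,[ce[i]],z)[0].round(1))
E
python3 - <<'E'
from h import *
c,s=wcam('w4.png'); print(s['t'],s['position'],s['force']); chips(c)
E
```

```text
7.55 [455.88425165 -66.35274954   7.40319931] [-0.26159778  0.06942905  0.34015695]
chip? px [327. 118.] [297 105  51  26 502] w [389.5 -24.8  12. ]
chip? px [310. 160.] [279 136  59  44 867] w [407.2 -38.7  12. ]
chip? px [393. 152.] [366 137  55  31 641] w [415.5   3.3  12. ]
chip? px [457. 206.] [444 188  27  36 457] w [453.5  30.8  12. ]
chip? px [405. 216.] [388 199  32  37 530] w [450.6   2.7  12. ]
chip? px [328. 260.] [309 245  36  38 858] w [464.  -43.6  12. ]
chip? px [158. 398.] [ 133  375   46   41 1304] w [ 528.5 -173.4   12. ]
```

View pics/w4.png

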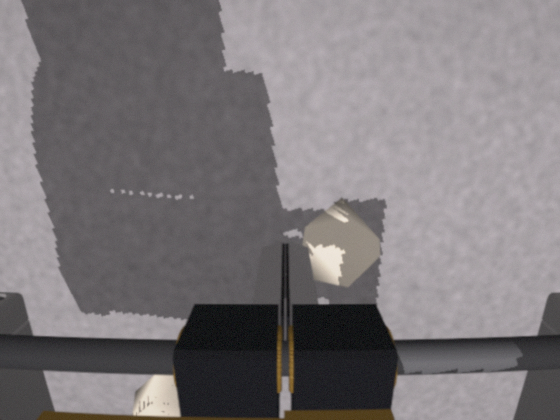

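The chip is centred at pixel (342,245), about (460,−36), so the finger line passes about 4 mm to its right. I'll shift left and continue.

servo_tool --pt "-3 -9 0 0" --pt "-9 2 0 0" --pt "1.5 5 0 0" --pt "1.2 4 0 0" --pt "1.8 6 0 0" --pt "2.4 8 0 0" --pt "2.4 8 0 0" --pt "2.4 8 0 0" --pt "1.5 5 0 0" --pt "0 0 0 0"

```text
t: 8.85
position: [457.1, -29.3, 7.4]
tool_rot: [-2.515, -1.882, 0.0]
force: [-0.0, -0.4, -0.4]
gripper_width: 0.3
```

```bash
cat >> h.py <<'E'
def plaster(c,z=12,amin=500):
    h=c['image'].astype(int); m=((h[:,:,2]-h[:,:,0]>12)&(h[:,:,2]-h[:,:,1]<22)&(h.max(2)>75)).astype(np.uint8)
    m=cv2.morphologyEx(cv2.morphologyEx(m,cv2.MORPH_OPEN,np.ones((3,3))),cv2.MORPH_CLOSE,np.ones((7,7)))
    n,l,st,ce=cv2.connectedComponentsWithStats(m)
    for i in range(1,n):
        if st[i,4]>amin:
            x,y,w,h_=st[i,:4]; b=(x+w/2,y+h_/2)
            print('pl px',ce[i].round(),st[i],'w',px2w(c,[ce[i]],z)[0].round(1))
E
python3 - <<'E'
from h import *
c4=dict(np.load('pics/w4.png.npz')); c,s=wcam('w5.png'); c4['world_to_cam']=c['world_to_cam']; plaster(c4); print(s['t'],s['position'],s['force']); plaster(c)
print(px2w(c,[(342,245)],18))
E
```

```text
pl px [340. 246.] [ 303  201   77   85 4360] w [458.8   1.8  12. ]
pl px [140. 404.] [  38  374  189   46 2551] w [ 532.  -150.9   12. ]
pl px [338. 415.] [ 279  410  116   10 1023] w [576.1 -27.5  12. ]
8.85 [457.07101273 -29.34995083   7.38606664] [-0.0073658  -0.39857956 -0.40106848]
pl px [543. 152.] [ 523  132   37   39 1123] w [438.3 117.9  12. ]
pl px [340. 260.] [ 303  223   75   77 3991] w [4.671e+02 1.000e-01 1.200e+01]
pl px [113. 406.] [  40  381  173   39 2486] w [ 529.3 -169.3   12. ]
pl px [338. 415.] [ 279  410  116   10 1020] w [576.1 -27.6  12. ]
[[455.82888034   2.78704973  18.        ]]
```

Segmentation works: the chip is at (467,0) and moving correctly. I'll continue.

servo_tool --pt "1.5 5 0 0" --pt "2.4 8 0 0" --pt "2.7 9 0 0" --pt "2.7 9 0 0" --pt "2.7 9 0 0" --pt "2.7 9 0 0" --pt "2.7 9 0 0" --pt "2.4 8 0 0" --pt "1.5 5 0 0" --pt "0 0 0 0"

```text
t: 10.15
position: [478.5, 41.5, 7.5]
tool_rot: [2.516, 1.882, 0.0]
force: [0.0, 1.2, -0.5]
gripper_width: 0.7
```

```bash
python3 - <<'E'
from h import *
c,s=wcam('w6.png'); print(s['t'],s['position'],s['force']); plaster(c)
E
```

```text
10.15 [478.45169153  41.50443274   7.45504417] [ 0.02654037  1.21002164 -0.50632594]
pl px [478. 132.] [ 391   92  169   78 5829] w [440.  155.5  12. ]
pl px [340. 259.] [ 303  220   75   79 4035] w [487.9  71.   12. ]
pl px [338. 415.] [ 279  410  116   10 1015] w [597.6  43.4  12. ]
pl px [114. 417.] [ 48 412 168   8 820] w [ 559.4 -102.    12. ]
```

servo_tool --pt "1 5 0 0" --pt "1.5 8 0 0.03" --pt "1.5 10 0 0.03" --pt "1.5 11 0 0.03" --pt "1.5 12 0 0.03" --pt "1.5 12 0 0" --pt "1.5 12 0 0" --pt "1 10 0 0" --pt "1 5 0 0" --pt "0 0 0 0"

```text
t: 11.45
position: [490.4, 126.5, 7.4]
tool_rot: [2.398, 2.029, 0.0]
force: [0.5, -0.8, 0.1]
gripper_width: 0.6
```

```bash
python3 - <<'E'
from h import *
c,s=wcam('w7.png'); print(s['t'],s['position'],s['force']); plaster(c)
E
```

```text
11.45 [490.40118172 126.48234248   7.44645296] [ 0.51995824 -0.77299683  0.05784775]
pl px [462. 185.] [  241   111   314   224 17098] w [464.9 225.6  12. ]
pl px [341. 260.] [ 304  221   75   79 4000] w [496.9 157.   12. ]
pl px [338. 415.] [279 410 116  10 924] w [608.8 142.3  12. ]
```

P3 is at (497,157), following well. I'll push 25 mm more, retreat, lift, and move behind the middle chip.

servo_tool --pt "0.5 6 0 0" --pt "0.5 9 0 0" --pt "0 7 0 0" --pt "0 3 0 0" --pt "0 0 0 0" --pt "0 -12 0 0" --pt "0 -20 0 0" --pt "0 -20 20 0" --pt "0 -20 40 0" --pt "0 -20 20 0"

```text
t: 12.75
position: [492.3, 57.6, 89.5]
tool_rot: [2.398, 2.026, 0.003]
force: [0.3, -0.1, 0.0]
gripper_width: 0.5
```

servo_tool --pt "5 -30 0 0.03" --pt "8 -50 0 0.03" --pt "8 -50 0 0.03" --pt "8 -50 0 0.03" --pt "8 -50 0 0.03" --pt "8 -40 0 0.02" --pt "2 -13 0 0" --pt "0 0 0 0" --pt "0 0 0 0"

```text
t: 13.88
position: [537.9, -222.5, 87.2]
tool_rot: [-2.216, -2.225, -0.0]
force: [0.5, 0.3, -0.1]
gripper_width: 0.5
```

```bash
python3 - <<'E'
from h import *
c,s=wcam('w8.png'); print(s['t'],s['position'],s['force'],Ro.from_rotvec(s['tool_rot']).as_matrix()[:,0]); plaster(c)
t=snap('top','t8.png')
a=cv2.resize(c['image'],(440,330));b=cv2.resize(t['image'][150:275,200:375],(360,257))
o=np.zeros((330,800,3),np.uint8);o[:,:440]=a;o[:257,440:]=b
cv2.imwrite('pics/v8.png',o)
E
```

```text
13.875 [ 537.89803543 -222.53618679   87.15912986] [ 0.46006251  0.29224581 -0.11936194] [-4.05723229e-03  9.99991500e-01  7.34470134e-04]
pl px [347. 213.] [ 320  185   51   56 1936] w [ 536.2 -174.3   12. ]
pl px [406. 305.] [ 379  278   53   56 2215] w [ 618.6 -119.1   12. ]
```

View pics/v8.png

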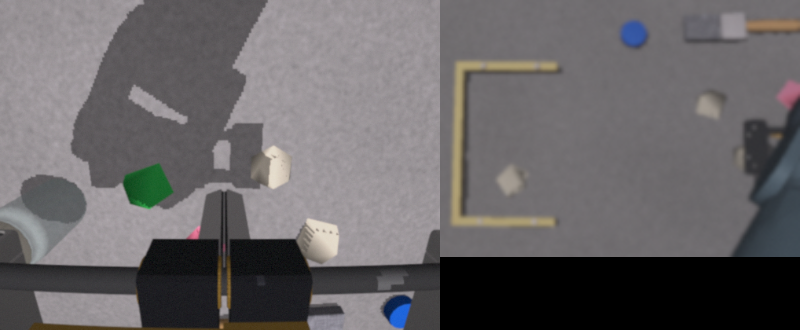

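P3 lies inside the bay. The decoys and bystanders are untouched. P2 is at (536,−174) and P1 at (619,−119). Next is P2.

servo_tool --pt "-3 0 -40 -0.07" --pt "0 0 -30 0" --pt "0 0 -9 0" --pt "0 5 0 0" --pt "0.3 4 0 0" --pt "0.3 4 0 0" --pt "0.3 4 0 0" --pt "0.4 5 0 0" --pt "0.5 7 0 0" --pt "0.6 8 0 0"

```text
t: 15.22
position: [537.9, -186.5, 8.6]
tool_rot: [2.294, 2.146, 0.0]
force: [-1.2, 0.0, 0.2]
gripper_width: 0.8
```

servo_tool --pt "0.7 9 0 0" --pt "0.7 9 0 0" --pt "0.7 9 0 0" --pt "0.7 9 0 0" --pt "0.5 6 0 0" --pt "0 0 0 0"

```text
t: 15.98
position: [540.9, -144.1, 8.2]
tool_rot: [-2.293, -2.146, -0.0]
force: [-0.4, 0.5, 0.3]
gripper_width: 0.6
```

```bash
python3 - <<'E'
from h import *
c,s=wcam('w9.png'); print(s['t'],s['position'],s['force']); plaster(c)
E
```

```text
15.975 [ 540.85075506 -144.06991408    8.22486284] [-0.35291703  0.46928165  0.28081135]
pl px [337. 255.] [ 303  218   66   77 3614] w [ 541.5 -115.    12. ]
pl px [109. 417.] [ 37 410 203  10 871] w [ 651.8 -271.1   12. ]
pl px [338. 415.] [ 279  410  115   10 1020] w [ 657.6 -116.2   12. ]
```

servo_tool --pt "0 -5 0 0" --pt "-4 0 0 0" --pt "0.3 5 0 0" --pt "0.5 6 0 0" --pt "0.8 9 0 0" --pt "0.8 10 0 0" --pt "0.9 11 0 0" --pt "0.9 11 0 0" --pt "0.9 11 0 0" --pt "0.9 11 0 0"

```text
t: 17.27
position: [543.1, -75.0, 8.4]
tool_rot: [2.294, 2.146, -0.0]
force: [-0.8, -0.2, 0.0]
gripper_width: 0.2
```

```bash
python3 - <<'E'
from h import *
c,s=wcam('w10.png'); print(s['t'],s['position'],s['force']); plaster(c)
E
```

```text
17.275 [543.10851114 -74.99980879   8.44778867] [-0.81870563 -0.22638814  0.01534185]
pl px [337. 261.] [ 303  224   65   77 3429] w [547.4 -46.1  12. ]
pl px [111. 417.] [ 37 411 196   9 956] w [ 654.4 -200.4   12. ]
pl px [338. 415.] [ 279  410  116   10 1012] w [660.2 -47.2  12. ]
```

Tracking well (P2 at 547,−46).

servo_tool --pt "0.6 8 0 0" --pt "0.7 10 0 0" --pt "0.8 11 0 0" --pt "0.8 12 0 0" --pt "0.8 12 0 0" --pt "0.8 12 0 0" --pt "0.8 12 0 0" --pt "0.8 12 0 0" --pt "0.7 10 0 0" --pt "0.5 6 0 0"

```text
t: 18.58
position: [550.4, 29.9, 8.5]
tool_rot: [2.294, 2.147, -0.0]
force: [0.3, -1.9, 0.3]
gripper_width: 0.5
```

```bash
python3 - <<'E'
from h import *
c,s=wcam('w11.png'); print(s['t'],s['position'],s['force']); plaster(c)
E
```

```text
18.575 [550.4132313   29.85933762   8.47851115] [ 0.3367622  -1.92936479  0.26063035]
pl px [498.  27.] [ 435    7  125   41 4114] w [438.4 140.1  12. ]
pl px [538. 153.] [ 506  105   54   88 3275] w [500.6 167.4  12. ]
pl px [336. 261.] [ 304  224   63   77 3380] w [554.7  58.7  12. ]
pl px [ 86. 398.] [  43  370  184   50 2122] w [ 645.4 -109.6   12. ]
pl px [471. 404.] [ 417  385  106   35 2983] w [666.9 147.1  12. ]
pl px [339. 415.] [ 279  410  116   10 1024] w [667.5  58.1  12. ]
```

servo_tool --pt "0.6 8 0 0" --pt "0.8 11 0 0" --pt "0.8 13 0 0" --pt "0.8 13 0 0" --pt "0.8 13 0 0" --pt "0.8 13 0 0" --pt "0.8 13 0 0" --pt "0.8 13 0 0" --pt "0.8 11 0 0" --pt "0.4 6 0 0"

```text
t: 19.88
position: [557.8, 143.9, 8.4]
tool_rot: [2.294, 2.147, -0.0]
force: [-0.3, -0.2, 0.4]
gripper_width: 0.7
```

```bash
python3 - <<'E'
from h import *
c,s=wcam('w12.png'); print(s['t'],s['position'],s['force']); plaster(c)
E
```

```text
19.875 [557.77647089 143.91355234   8.43615355] [-0.25754951 -0.24200076  0.43085417]
pl px [442. 112.] [  202     0   337   337 23187] w [484.5 227.7  12. ]
pl px [346. 147.] [ 303   99   90   92 5307] w [499.1 179.   12. ]
pl px [336. 261.] [ 304  224   63   77 3349] w [562.2 172.6  12. ]
pl px [420. 403.] [ 280  374  217   46 4839] w [669.3 226.5  12. ]
```

P2 is at (562,173) and P3 at (499,179), both well inside. Now P1.

servo_tool --pt "0 -12 0 0" --pt "0 -20 0 0" --pt "0 -20 20 0" --pt "0 -20 40 0" --pt "6 -30 20 0.02" --pt "10 -45 0 0.02" --pt "12 -50 0 0.03" --pt "12 -50 0 0" --pt "12 -40 0 0" --pt "6 -27 0 0"

```text
t: 21.18
position: [615.4, -174.1, 88.5]
tool_rot: [2.221, 2.222, -0.0]
force: [-0.5, 0.8, 0.2]
gripper_width: 0.7
```

servo_tool --pt "0 0 -30 0" --pt "0 0 -30 0" --pt "0 0 -17 0" --pt "0 0 0 0"

```text
t: 21.68
position: [614.6, -170.5, 10.1]
tool_rot: [-2.216, -2.223, 0.002]
force: [0.1, 0.1, 0.1]
gripper_width: 0.5
```

```bash
python3 - <<'E'
from h import *
c,s=wcam('w13.png'); print(s['t'],s['position'],s['force'],Ro.from_rotvec(s['tool_rot']).as_matrix()[:,0]); plaster(c)
E
```

```text
21.675 [ 614.58521696 -170.47404109   10.1193824 ] [0.09156085 0.06628695 0.11607168] [-0.00321284  0.99999403  0.0012698 ]
pl px [374. 262.] [ 331  222   82   77 4691] w [ 618.4 -119.8   12. ]
pl px [117. 416.] [  37  410  205   10 1115] w [ 735.1 -284.8   12. ]
pl px [338. 415.] [ 279  410  115   10 1027] w [ 730.9 -134.4   12. ]
```

servo_tool --pt "3.5 4 -2 0" --pt "0 4 0 0" --pt "0 4 0 0" --pt "0 4 0 0" --pt "0 4 0 0" --pt "0 4 0 0" --pt "0 6 0 0" --pt "0 8 0 0" --pt "0 9 0 0" --pt "0 9 0 0"

```text
t: 22.98
position: [619.2, -114.0, 9.4]
tool_rot: [-2.218, -2.225, 0.0]
force: [0.6, -0.9, 1.0]
gripper_width: 0.2
```

```bash
python3 - <<'E'
from h import *
c,s=wcam('w14.png'); print(s['t'],s['position'],s['force']); plaster(c)
E
```

```text
22.975 [ 619.19060573 -114.04723907    9.40639199] [ 0.619222   -0.85541502  0.97516477]
pl px [337. 243.] [ 300  206   73   78 4392] w [610.8 -85.3  12. ]
pl px [105. 417.] [ 37 411 190   9 795] w [ 740.5 -236.9   12. ]
pl px [339. 415.] [ 279  410  116   10 1031] w [735.  -77.7  12. ]
```

The chip slipped to −x (611). I'll back off and recentre to its left.

servo_tool --pt "0 -10 0 0" --pt "-6 -2 0 -0.06" --pt "-6.5 0 0 0" --pt "0 5 0 0" --pt "0.3 5 0 0" --pt "0.3 5 0 0" --pt "0.4 7 0 0" --pt "0.5 9 0 0" --pt "0.5 9 0 0" --pt "0.5 8 0 0"

```text
t: 24.28
position: [609.3, -78.1, 9.5]
tool_rot: [2.283, 2.158, 0.0]
force: [-0.6, -0.8, 0.4]
gripper_width: 0.7
```

```bash
python3 - <<'E'
from h import *
c,s=wcam('w15.png'); print(s['t'],s['position'],s['force']); plaster(c)
E
```

```text
24.275 [609.33650685 -78.06620823   9.49288777] [-0.57330044 -0.81286665  0.44448679]
pl px [338. 258.] [ 300  224   72   72 3828] w [611.9 -48.2  12. ]
pl px [107. 416.] [ 37 411 181   9 947] w [ 722.9 -206.3   12. ]
pl px [338. 415.] [ 278  410  115   10 1008] w [727.3 -49.1  12. ]
```

servo_tool --pt "0.4 7 0 0" --pt "0.5 9 0 0" --pt "0.6 10 0 0" --pt "0.6 11 0 0" --pt "0.6 11 0 0" --pt "0.6 11 0 0" --pt "0.6 11 0 0" --pt "0.6 11 0 0" --pt "0.5 8 0 0" --pt "0.3 5 0 0"

```text
t: 25.58
position: [614.6, 15.7, 9.5]
tool_rot: [2.283, 2.158, -0.0]
force: [-0.1, 0.2, 0.4]
gripper_width: 0.8
```

```bash
python3 - <<'E'
from h import *
c,s=wcam('w16.png'); print(s['t'],s['position'],s['force']); plaster(c)
E
```

```text
25.575 [614.58620159  15.72620849   9.45486288] [-0.14134436  0.24446305  0.37880374]
pl px [553.  39.] [541   0  19  65 639] w [507.2 154.9  12. ]
pl px [543. 156.] [ 519  117   41   74 2131] w [565.6 156.6  12. ]
pl px [338. 258.] [ 300  224   72   72 3839] w [617.2  45.5  12. ]
pl px [493. 322.] [ 443  306  102   32 2498] w [666.6 140.8  12. ]
pl px [107. 417.] [ 38 411 174   9 869] w [ 728.3 -112.4   12. ]
pl px [340. 415.] [285 410 110  10 966] w [732.7  46.4  12. ]
```

servo_tool --pt "0.4 8 0 0" --pt "0.5 11 0 0" --pt "0.6 13 0 0" --pt "0.6 13 0 0" --pt "0.6 13 0 0" --pt "0.6 13 0 0" --pt "0.6 13 0 0" --pt "0.6 12 0 0" --pt "0.5 8 0 0" --pt "0.3 5 0 0"

```text
t: 26.88
position: [619.9, 124.7, 9.4]
tool_rot: [2.283, 2.158, -0.0]
force: [-0.0, -0.0, -0.2]
gripper_width: 0.2
```

```bash
python3 - <<'E'
from h import *
c,s=wcam('w17.png'); print(s['t'],s['position'],s['force']); plaster(c)
E
```

```text
26.875 [619.88844812 124.69993006   9.42672627] [-0.02330486 -0.01863333 -0.20224172]
pl px [383.  29.] [ 336    0  104   73 5172] w [506.1 177.9  12. ]
pl px [514. 216.] [  381     0   179   340 16087] w [603.8 253.3  12. ]
pl px [367. 152.] [ 328  110   78   82 4676] w [564.1 170.4  12. ]
pl px [338. 257.] [ 299  224   73   71 3779] w [622.2 154.4  12. ]
pl px [109. 417.] [ 51 411 147   9 663] w [733.8  -1.8  12. ]
pl px [338. 415.] [279 410 116  10 978] w [737.9 153.5  12. ]
```

servo_tool --pt "0.2 5 0 0" --pt "0.2 7 0 0" --pt "0.2 5 0 0" --pt "0 3 0 0" --pt "0 0 0 0" --pt "0 -12 0 0" --pt "0 -20 0 0" --pt "0 -20 20 0" --pt "0 -30 40 0" --pt "0 -40 40 0"

```text
t: 28.18
position: [620.5, 20.2, 112.0]
tool_rot: [2.283, 2.157, 0.001]
force: [1.0, 0.8, 0.7]
gripper_width: 0.5
```

servo_tool --pt "-10 -50 20 0" --pt "-10 -50 20 0" --pt "-10 -50 0 0" --pt "0 -30 0 0" --pt "0 0 0 0" --pt "0 0 0 0"

```text
t: 28.92
position: [590.3, -157.8, 150.2]
tool_rot: [2.284, 2.157, 0.001]
force: [-0.8, -0.6, -0.6]
gripper_width: 0.4
```

```bash
python3 - <<'E'
from h import *
s=sensors.sense();print(s['t'],s['position'],s['force'])
t=snap('top','t18.png');plaster(t,12,60)
P=px2w; 
cv2.imwrite('pics/v18.png',cv2.resize(t['image'][150:275,200:450],(800,400),interpolation=cv2.INTER_CUBIC))
E
```

```text
28.925 [ 590.34434915 -157.8326425   150.17159559] [-0.8374038  -0.62738997 -0.59570972]
pl px [290.   5.] [286   0   9  12  86] w [1278.    19.4   12. ]
pl px [276.  72.] [256  58  40  29 606] w [1037.4   62.2   12. ]
pl px [44. 69.] [39 64 11 11 63] w [1054.4  845.5   12. ]
pl px [130.  88.] [119  79  30  17 288] w [979.8 536.6  12. ]
pl px [366.  90.] [353  81  26  17 308] w [ 979.9 -228.5   12. ]
pl px [461.  96.] [455  90  14  11  95] w [ 973.7 -546.7   12. ]
pl px [222. 220.] [ 205  179   53   82 1041] w [555.4 222.7  12. ]
pl px [236. 198.] [232 194  11   9  72] w [622.  178.6  12. ]
pl px [ 94. 213.] [ 91 206   7  14  70] w [569.2 627.5  12. ]
pl px [129. 222.] [116 211  30  24 462] w [544.1 512.2  12. ]
pl px [237. 216.] [233 211  11  12  96] w [565.8 174.5  12. ]
pl px [234. 237.] [229 232  11  12 102] w [501.1 183.3  12. ]
pl px [ 81. 413.] [ 66 401  34  19 383] w [-50.8 651.7  12. ]
```

View pics/v18.png

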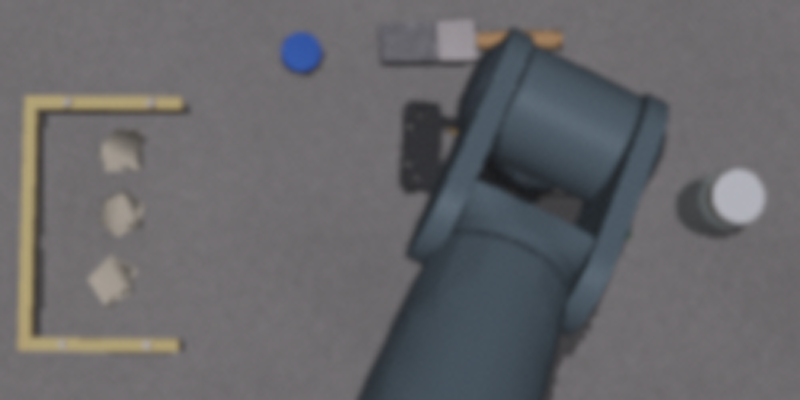

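All three chips lie well inside the bay, at crop (121,152), (122,214) and (110,280). The cap, brush and jar show at the same pixels as at the start, and the hand is clear. I'm handing the job in.

```bash
python3 -c "
from workcell import arm
print(arm.job_done())"
```

```text
the job is handed in; nothing more can be done
None
```

I swept all three white chips into the bay with the closed fingertips, one at a time, and handed the job in at about 29 s of the 72 s allowed. No verdict is reported.

- **Chips:** the last top view puts their middles at about (622, 179), (566, 175) and (501, 183) mm. That is roughly 60–65 mm past the mouth line and clear of the strips.
- **Bystanders:** the cap, brush and jar appear at the same pixels as at the start, apart from part of the brush handle hidden behind the arm. The bust was outside the last close-up, and the hand never went near it.
- **Forces:** the tool force stayed within about 2 N at every reading I took, and the hand was clear of everything at hand-in.
- **What went wrong:** two chips slipped sideways off the narrow fingertips during the pushes. I backed off and re-centred each time. Chip positions from the different cameras agreed to within about 5 mm.

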